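# Dispense one planning token and slide it onto the yellow circle

## Task

Press the yellow plunger of the token dispenser all the way down once and let it come back up, so that a single red token comes out on the desk. Then push that token along the desk with the fingertips, without picking it up, until the whole of it lies on the yellow circle of its card. Leave the other tokens in the dispenser and everything else on the desk where it is.

Things in the scene. Friction and masses are not known exactly. Their poses are not given: they have to be found in the camera images.
- dispenser: Token dispenser fixed to the desk, 120 long, 58 wide (mm, as all sizes here). Origin on the desk under the centre of its clear open-topped magazine (42 wide, 52 high, its front 22 ahead of the origin); +x points out of the mouth, +z up. Behind, x -98 to -18, is the grey housing, 40 high, with the plunger on top. It has no floor plate: tokens slide on the desk itself.
- outlet (a point): where the dispensed token's centre comes to lie, on the desk 50 ahead of the dispenser's origin. A steel blade (28 wide, 9 high) pushes the lowest token out to here through the mouth, moving 1.5 times as far as the plunger, and goes back in as the plunger is let up; then the next token drops.
- plunger (a joint): plunger travel in m: 0 = up (rest), 0.034 = fully down (hard stop). A spring returns it: about 2.3 N at the top, 5.3 N fully down, plus a little friction and damping. The token is fully out only at the bottom of the stroke.
- plunger_top (a point): centre of the top of the yellow plunger cap (disc, 32 diameter, 8 thick), at rest 82 above the desk, 55 behind the dispenser's origin; it moves straight down 34 when pressed
- token0: the lowest red plastic token in the magazine, the one that comes out: a disc 32 diameter, 10 high, about 25 g; origin at the centre of its underside
- token1: second red token, resting on the first, same size
- token2: third red token, same size
- token3: fourth, topmost red token, same size
- card_yellow: thin white paper card 78 x 78 lying flat on the desk (it is no obstacle, 1 mm thick) with a filled yellow circle, 64 diameter, at its centre; origin at the centre. It lies to the left or right of where the token comes out, the yellow and the blue card change places.
- card_blue: the same card with a blue circle, not wanted; also no obstacle
- eraser: white eraser in a blue sleeve, 44 x 22 x 15 (mm), loose bystander; origin at the centre of its underside
- ink: small ink jar with a black cap, 34 diameter, 55 high (mm), loose bystander; origin at the centre of its underside
- mug: white mug, 80 diameter, 78 high, handle to its +y (mm), loose bystander; origin at the centre of its underside
- stapler: blue and black stapler, 125 x 34 x 46 (mm), loose bystander; origin at the centre of its underside
- weight: brass paperweight with a knob, 48 diameter, 46 high (mm), loose bystander; origin at the centre of its underside
- scale: wooden drawing scale (ruler) lying flat, 30 x 240 x 13 (mm), loose bystander; origin at the centre of its underside
- inkpad: black stamp pad with a red top, 90 x 62 x 16 (mm), loose bystander; origin at the centre of its underside
Mind the look-alikes: they are no part of the job. Leave any green, purple or turquoise look-alike of the token3 alone.

How it is judged:
By the outcome, as a careful person would: the job done as asked, in the order asked, and still so for the second after the job is handed in, with the robot touching nothing.
It also fails if it takes over 48 s, if anything falls off the work surface, if the arm or the gripper's body presses on something with over 40 N, if the wrist force passes 120 N, or if a joint passes its speed limit or range.

## Robot

A 7-joint arm with a two-finger parallel gripper is mounted at the origin on the work surface. World frame = base frame: x ahead of the robot, y to its left, z up, the work surface at z = 0. Lengths are in m, angles in rad, forces in N, time in s.
With the tool pointing down it reaches from about 0.425 to 0.825 m from the base axis. Payload 3.6 kg.
Tool frame: the origin (TCP) lies at the very end of the fingers, on their centre line; the grasp point (between the pads) lies 19 mm behind it; z points along the fingers, y is the line along which they close (so a half turn about z gives the same grasp; the last joint's range is limited). The gripper opens to 93 mm and grips with 3 to 60 N. Pads are 15 mm wide; open, the fingers measure 128 mm over their backs; the gripper's body (75 mm by 188 mm) begins 65 mm behind the grasp point.
Start: joints at [-1.153, 0.615, -0.013, 1.423, 0.008, 1.103, -0.04], TCP at [0.279, 0.587, 0.219] pointing down, gripper open.
Joint ranges: [-3.12, 3.12], [-0.3, 2.06], [-1.34, 1.32], [0.26, 2.42], [-1.36, 4.5], [0.01, 1.98], [-2.84, 2.84]. Speed limits (rad/s): [2.79, 2.79, 3.14, 3.14, 3.14, 3.14, 3.14].

## Interface

Orientations are given as a unit quaternion [x, y, z, w].
In Python, from bench import * gives the robot as it stands.
- The arm moves only by the tool step_arm, never from a script. Its argument "steps" is a list of rows, each a list of 4 numbers: the shift along the tool's x, y, z in cm, then the turn about the tool's z in rad. In form: [[x, y, z, roll], ...]. A call has 1 to 8 rows; each row shifts and turns the commanded pose from where the row before left it, along the tool's axes as they then stand; what a row does not reach is not made up. A row lasts 1/10 s, in which the tool goes at most 50 mm and 8.59 degrees, less where a joint would pass 70% of its speed; a pose out of reach is approached as far as the arm can. A call with a gripper value outside its range is refused whole. "grip" is the closure, from -1 (fully open) to 1 (shut), set as the call begins (left out, the last holds). The fingers move at their own pace and stop on an object; the grip force is fixed at half the most. Time passes only in rows, so rows that do not move let the fingers close. It gives the time, the measured TCP pose, the force, the opening and the grip force at its end, in the units of the state.
- get_obs(): the state, without advancing time (a new reading comes with each control period).
- get_image(name): name is "side" or "top"; returns a dict with "frame" (480x640x3 uint8, blue, green, red), "range_z" (480x640 float32, m along the optical axis (not along the pixel's ray), 0 where there is no reading), "fx", "fy", "cx", "cy" (pixels), "dist_coeffs" ([k1, k2, p1, p2, k3] as OpenCV has them; the pictures are not rectified), "camera_from_world" (4x4, takes a point from world to camera coordinates). Camera axes: x right, y up, looking along -z (the intrinsics and any distortion apply to the point x, -y, -z); pixel columns grow to the right and rows downward; lengths in m; the calibration is good to about 2 mm. A picture is of the moment at which its call begins.
- finish_job(): hands the job in; it is judged then, once.
The state is a dict: "time": time; "qpos": joint angles; "joint_velocities": joint speeds; "joint_torque": joint torques, N m; "tcp_pos": TCP position; "tcp_rot": TCP orientation; "wrist_force": force on the tool from outside, world axes, zero at the start; "torque": the same for the moment, N m; "gripper_width": finger opening in m; "finger_force": force on a finger pad.
Only numpy, scipy, OpenCV 4.12 (cv2) and the standard library are available. Lean on these libraries where they do the work, as an engineer would, in place of code of your own. Each camera call takes 0.05 s, during which the arm holds its last target. There are 200 camera calls.

## Working session

There is one attempt and no reset: what is moved stays moved. The work goes in short steps, Python scripts to look and compute and a tool call to move; the robot and the scene stay as the last step left them, time stands still between calls to the robot, and variables do not carry over. Pictures are saved under pics/ and viewed, at most 10 in all, crops included, and the job is handed in when it is done.

Besides the shell and the picture viewer there is one more tool, called after "Request:" as name(argument=value, ...), one argument or row to a line, values as JSON. step_arm: Moves the arm, as the interface text tells. Its arguments: {"type":"object","properties":{"steps":{"type":"array","items":{"type":"array","items":{"type":"number"}}},"grip":{"type":"number"}},"required":["steps"]}

```bash
mkdir -p pics; cat > h.py <<'E'
from bench import *
import numpy as np, cv2
def K(im): return np.array([[im["fx"],0,im["cx"]],[0,im["fy"],im["cy"]],[0,0,1]])
def ray(im,px,z):
    u=cv2.undistortPoints(np.array(px,float).reshape(-1,1,2),K(im),np.array(im["dist_coeffs"],float)).reshape(-1,2)
    M=np.linalg.inv(im["camera_from_world"]); d=np.c_[u[:,0],-u[:,1],-np.ones(len(u))]@M[:3,:3].T; c=M[:3,3]
    return c+d*((z-c[2])/d[:,2])[:,None]
def blobs(im,lo,hi,z,amin=60):
    hsv=cv2.cvtColor(im["frame"],cv2.COLOR_BGR2HSV); m=cv2.inRange(hsv,lo,hi)
    n,l,s,c=cv2.connectedComponentsWithStats(m)
    return [(c[i].round(1),s[i].tolist(),ray(im,c[i],z)[0].round(4)) for i in range(1,n) if s[i,4]>amin]
E
python3 - <<'E'
from h import *
o=get_obs(); print(o["time"],o["tcp_pos"],o["tcp_rot"])
for n in("top","side"):
    im=get_image(n); cv2.imwrite(f"pics/{n}0.png",im["frame"]); print(n,np.linalg.inv(im["camera_from_world"]).round(3).tolist(),im["fx"])
    for nm,lo,hi in(("yellow",(20,110,90),(35,255,255)),("red",(0,130,70),(8,255,255)),("blue",(100,120,60),(125,255,255))):
        print(nm); [print("  ",*b) for b in blobs(im,lo,hi,0.001)]
E
```

```text
0.0 [0.27875359 0.58634153 0.21749554] [ 2.20047661e-01  9.75488316e-01 -1.22906938e-03 -2.48170079e-04]
top [[-0.014, 0.983, -0.183, 0.333], [-0.999, -0.021, -0.034, -0.016], [-0.037, 0.182, 0.983, 1.12], [0.0, 0.0, 0.0, 1.0]] 524.6746122071258
yellow
   [161.6  76. ] [149, 58, 29, 43, 150] [0.9389 0.3743 0.001 ]
   [287.4 247.4] [273, 233, 30, 29, 669] [0.5279 0.0827 0.001 ]
   [173.8 285.5] [164, 276, 21, 21, 200] [0.4497 0.3287 0.001 ]
   [339.5 285.3] [332, 277, 16, 17, 214] [ 0.4437 -0.0282  0.001 ]
red
   [161.6  90.6] [152, 80, 22, 23, 99] [0.9026 0.3731 0.001 ]
   [338.4 260.8] [331, 253, 16, 16, 215] [ 0.4964 -0.027   0.001 ]
   [501.9 285.5] [489, 266, 26, 40, 929] [ 0.4371 -0.3699  0.001 ]
   [329.7 470. ] [290, 457, 81, 23, 1296] [ 0.0738 -0.0001  0.001 ]
blue
   [489.7 210.1] [478, 183, 24, 55, 707] [ 0.6009 -0.3568  0.001 ]
   [383.7 235.5] [370, 222, 29, 28, 651] [ 0.5497 -0.1262  0.001 ]
   [290.3 284. ] [283, 277, 16, 16, 138] [0.4483 0.0768 0.001 ]
side [[0.787, 0.35, -0.509, -0.032], [-0.617, 0.46, -0.638, -0.711], [0.011, 0.816, 0.578, 0.719], [0.0, 0.0, 0.0, 1.0]] 606.2875756171268
yellow
   [344.2 111.9] [343, 92, 4, 40, 93] [1.0682e+00 5.4860e-01 1.0000e-03]
   [192.5 210.7] [183, 202, 20, 18, 201] [0.4543 0.3373 0.001 ]
   [286.6 257.7] [273, 245, 32, 30, 651] [0.5178 0.0731 0.001 ]
red
   [332.4 116.2] [331, 99, 4, 31, 61] [1.0211e+00 5.4540e-01 1.0000e-03]
   [  2.7 235.8] [0, 219, 12, 41, 198] [0.1027 0.4834 0.001 ]
   [307.  270.3] [300, 267, 15, 8, 80] [0.5253 0.0168 0.001 ]
   [ 77.4 391.6] [48, 361, 49, 73, 1310] [ 0.073  -0.0084  0.001 ]
   [420.7 418.4] [389, 395, 65, 48, 1727] [ 0.4455 -0.3594  0.001 ]
blue
   [124.9  80.4] [84, 52, 82, 60, 3510] [6.6080e-01 1.1587e+00 1.0000e-03]
   [255.9 266.3] [250, 262, 13, 10, 99] [0.4545 0.0867 0.001 ]
   [367.1 304.9] [351, 295, 33, 21, 563] [ 0.5499 -0.1278  0.001 ]
   [484.2 348.7] [461, 328, 47, 42, 652] [ 0.6301 -0.3247  0.001 ]
```

View pics/top0.png

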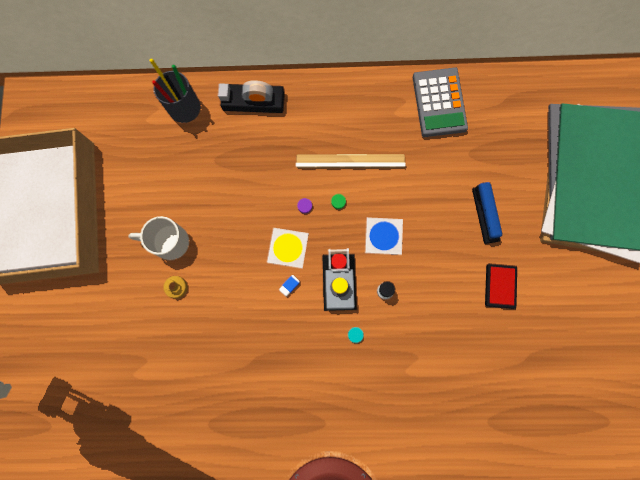

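View pics/side0.png

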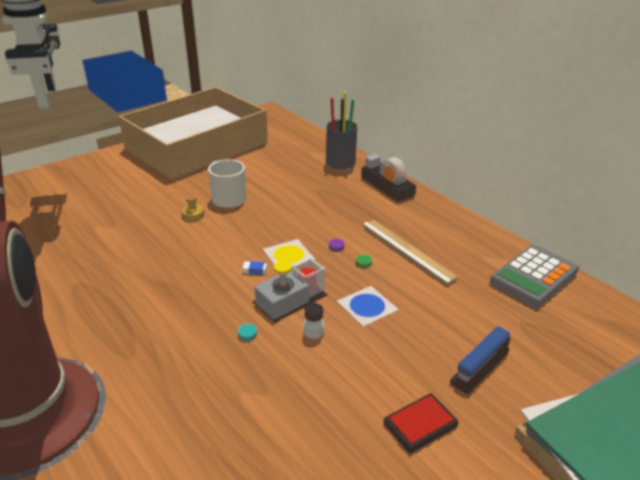

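The top view shows the dispenser with its plunger at (339,285) and magazine with the red token at (338,261). The yellow card is to the left at (287,247), the blue card at (384,236), the eraser at (290,285) and the ink jar at (387,290). Look-alikes, left alone:
- purple at (305,206)
- green at (339,201)
- turquoise at (356,335)

The brass weight at (174,285) is also yellowish but isn't the plunger. Next I'll measure the dispenser and check it in an enlarged crop.

```bash
python3 - <<'E'
from h import *
im=get_image("top"); s=get_image("side")
f=im["frame"]; cv2.imwrite("pics/c1.png",np.hstack([cv2.resize(f[190:330,270:410],(560,560),interpolation=cv2.INTER_CUBIC)]))
P=ray(im,(339.5,285.3),.082)[0]; T=ray(im,(338.4,260.8),.040)[0]; print("plunger",P,"token3",T)
for c in((287.4,247.4),(383.7,235.5)): print("card",ray(im,c,.001)[0])
d=T-P; print("dist",np.hypot(*d[:2]),"yaw",np.degrees(np.arctan2(d[1],d[0])))
# housing edges: grey, low saturation, mid value, at z=.04
hsv=cv2.cvtColor(f,cv2.COLOR_BGR2HSV); m=cv2.inRange(hsv,(0,0,75),(180,60,170)); m[:250]=0;m[320:]=0;m[:,:318]=0;m[:,362:]=0
c=max(cv2.findContours(m,0,2)[0],key=cv2.contourArea)
w=ray(im,c.reshape(-1,2),.04)[:,:2]; r=cv2.minAreaRect((w*1000).astype(np.float32)); print("housing",r)
# side check: project
def proj(im,p):
    R=im["camera_from_world"]; q=R[:3,:3]@p+R[:3,3]; q=q*[1,-1,-1]
    return cv2.projectPoints(q.reshape(1,1,3),np.zeros(3),np.zeros(3),K(im),np.array(im["dist_coeffs"],float))[0].ravel()
print("side plunger px",proj(s,P),"token",proj(s,T))
cv2.imwrite("pics/c2.png",cv2.resize(s["frame"][225:345,230:350],(560,560),interpolation=cv2.INTER_CUBIC))
E
```

```text
plunger [ 0.43562342 -0.02739294  0.082     ] token3 [ 0.49073829 -0.02672119  0.04      ]
card [0.52796425 0.08277389 0.001     ]
card [ 0.54977192 -0.12622921  0.001     ]
dist 0.055118962947563 yaw 0.6982915423268482
housing ((450.7125244140625, -26.81584358215332), (116.01951599121094, 58.100929260253906), 0.7025434970855713)
side plunger px [281.19179709 265.3044521 ] token [306.44210587 272.27930501]
```

View pics/c1.png

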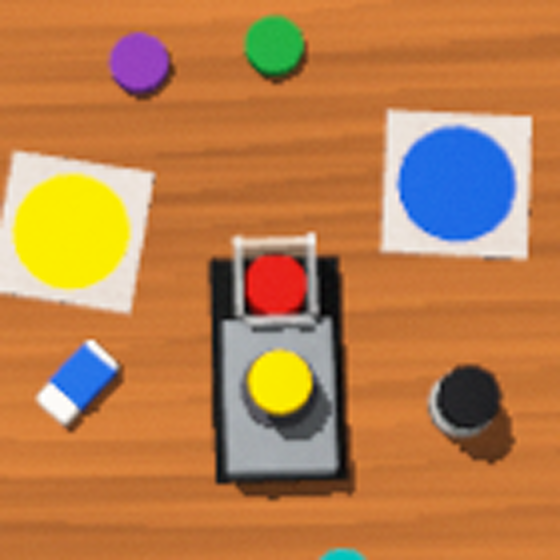

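View pics/c2.png

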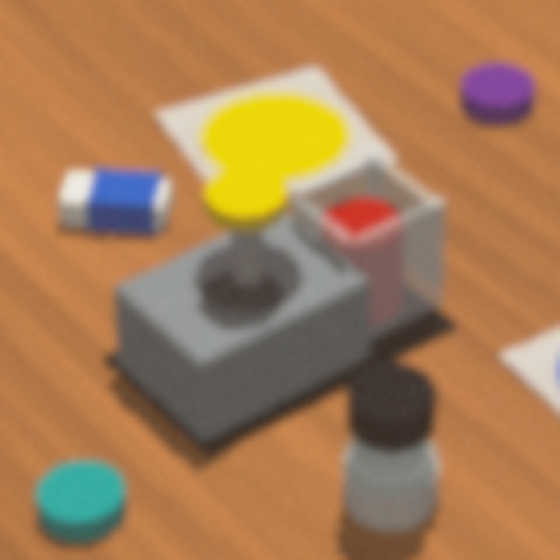

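The two views agree: plunger to magazine is 55.1 mm as given, housing 58 mm wide, yaw 0.7°. That puts the outlet at (0.541, -0.026), with the card at (0.528, 0.083). The plunger is the yellow cap on the grey housing.

Request:
step_arm(
  steps=[
    [0, 0, 0, -0.148],
    [0, 0, 0, -0.148],
    [0, 0, 0, -0.148],
    [-3, -4, 0, 0],
    [-3, -4, 0, 0],
    [-3, -4, 0, 0],
    [-3, -4, 0, 0],
    [-3, -4, 0, 0],
  ],
  grip=1,
)

```text
time: 1.0
tcp_pos: [0.4301, 0.3852, 0.2186]
tcp_rot: [-0.0, 1.0, -0.0, 0.0]
wrist_force: [0.7, 0.2, -0.1]
gripper_width: 0.0334
finger_force: 0.0
```

Request:
step_arm(
  steps=[
    [0, -4.8, 1, 0],
    [0, -4.8, 1, 0],
    [0, -4.8, 1, 0],
    [0, -4.8, 1, 0],
    [0, -4.8, 1, 0],
    [0, -4.8, 1, 0],
    [0, -4.8, 1, 0],
    [0, 0, 0, 0],
  ],
)

```text
time: 1.8
tcp_pos: [0.4278, 0.043, 0.1476]
tcp_rot: [0.007, 1.0, -0.002, -0.002]
wrist_force: [0.1, 0.2, 0.6]
gripper_width: 0.0004
finger_force: 0.0
```

Request:
step_arm(
  steps=[
    [-0.4, -3.5, 1, 0],
    [-0.4, -3.5, 1, 0],
    [0, 0, 1, 0],
    [0, 0, 1, 0],
    [0, 0, 0, 0],
    [0, 0, 0, 0],
  ],
)

```text
time: 2.4
tcp_pos: [0.4371, -0.0173, 0.1086]
tcp_rot: [-0.002, 1.0, 0.0, -0.0]
wrist_force: [-0.3, 0.1, -0.1]
gripper_width: 0.0004
finger_force: 0.0
```

Request:
step_arm(
  steps=[
    [0.1, -1, 0, 0],
    [0, 0, 1.0, 0],
    [0, 0, 1.0, 0],
    [0, 0, 1.0, 0],
    [0, 0, 0, 0],
    [0, 0, 0, 0],
  ],
)

```text
time: 3.0
tcp_pos: [0.436, -0.0289, 0.0783]
tcp_rot: [-0.0, 1.0, -0.0, -0.001]
wrist_force: [1.1, -0.5, 1.5]
gripper_width: 0.0006
finger_force: 1.0
```

Contact came near 82 mm, as expected. Now down to the stop.

Request:
step_arm(
  steps=[
    [0, 0, 0.6, 0],
    [0, 0, 0.6, 0],
    [0, 0, 0.6, 0],
    [0, 0, 0.6, 0],
    [0, 0, 0.5, 0],
    [0, 0, 0.3, 0],
    [0, 0, 0, 0],
    [0, 0, 0, 0],
  ],
)

```text
time: 3.8
tcp_pos: [0.4362, -0.0289, 0.0481]
tcp_rot: [-0.0, 1.0, -0.0, 0.0]
wrist_force: [-4.5, 1.2, 18.9]
gripper_width: 0.0005
finger_force: 9.5
```

18.9 N at z = 48 mm means the hard stop is reached. Let it up.

Request:
step_arm(
  steps=[
    [0, 0, -0.7, 0],
    [0, 0, -0.7, 0],
    [0, 0, -0.7, 0],
    [0, 0, -0.7, 0],
    [0, 0, -1, 0],
    [0, 0, -2, 0],
    [0, 0, -3, 0],
    [0, 0, -3, 0],
  ],
)

```text
time: 4.6
tcp_pos: [0.4356, -0.0287, 0.1657]
tcp_rot: [-0.0, 1.0, 0.0, -0.001]
wrist_force: [-0.2, 0.0, -0.3]
gripper_width: 0.0008
finger_force: 0.0
```

Request:
step_arm(
  steps=[
    [-2, -4, 0, 0],
    [-2, -4, 0, 0],
    [-2, -4, 0, 0],
    [-2, -2, 0, 0],
    [-2, 0, 0, 0],
    [0, 0, 0, 0],
    [0, 0, 0, 0],
  ],
)

```text
time: 5.3
tcp_pos: [0.5354, -0.1681, 0.1644]
tcp_rot: [-0.001, 1.0, 0.0, -0.001]
wrist_force: [-0.0, 0.2, -0.7]
gripper_width: 0.0004
finger_force: 0.0
```

```bash
python3 - <<'E'
from h import *
for n in("top","side"):
    im=get_image(n); cv2.imwrite(f"pics/{n}2.png",cv2.resize(im["frame"][180:340,250:430],(720,640))[:600])
    print(n,*blobs(im,(0,120,50),(8,255,255),.010,40),sep="\n ")
E
```

```text
top
 (array([161.7,  90.6]), [152, 80, 21, 23, 104], array([0.8979, 0.3696, 0.01  ]))
 (array([459.8, 216.1]), [413, 134, 102, 172, 11076], array([ 0.5869, -0.2897,  0.01  ]))
 (array([337.6, 240.1]), [330, 233, 16, 16, 194], array([ 0.5402, -0.0264,  0.01  ]))
 (array([338.4, 261.8]), [331, 255, 16, 14, 195], array([ 0.4929, -0.027 ,  0.01  ]))
 (array([470.1, 398.4]), [392, 289, 158, 191, 21185], array([ 0.2099, -0.2859,  0.01  ]))
 (array([339.9, 469.1]), [290, 438, 94, 42, 1695], array([ 0.0774, -0.0205,  0.01  ]))
side
 (array([55. , 38.7]), [4, 0, 117, 92, 4582], array([0.621 , 1.6778, 0.01  ]))
 (array([381.5,  24.5]), [320, 0, 114, 91, 1953], array([1.7416, 1.1111, 0.01  ]))
 (array([352. ,  27.2]), [337, 13, 30, 29, 151], array([1.6202, 1.154 , 0.01  ]))
 (array([ 25.4, 151.3]), [0, 80, 81, 150, 4496], array([0.2518, 0.8193, 0.01  ]))
 (array([399.9,  93.9]), [394, 85, 12, 18, 67], array([1.2802, 0.5341, 0.01  ]))
 (array([332.2, 115.6]), [331, 98, 4, 32, 73], array([1.01  , 0.5329, 0.01  ]))
 (array([ 24.3, 334.8]), [0, 238, 59, 180, 4146], array([0.0472, 0.1525, 0.01  ]))
 (array([330.1, 276.5]), [325, 270, 12, 15, 151], array([ 0.5413, -0.0334,  0.01  ]))
 (array([ 56.7, 420.4]), [0, 361, 98, 113, 4008], array([ 0.0302, -0.0506,  0.01  ]))
 (array([420.8, 418.4]), [389, 395, 65, 49, 1758], array([ 0.4396, -0.3638,  0.01  ]))
```

View pics/top2.png

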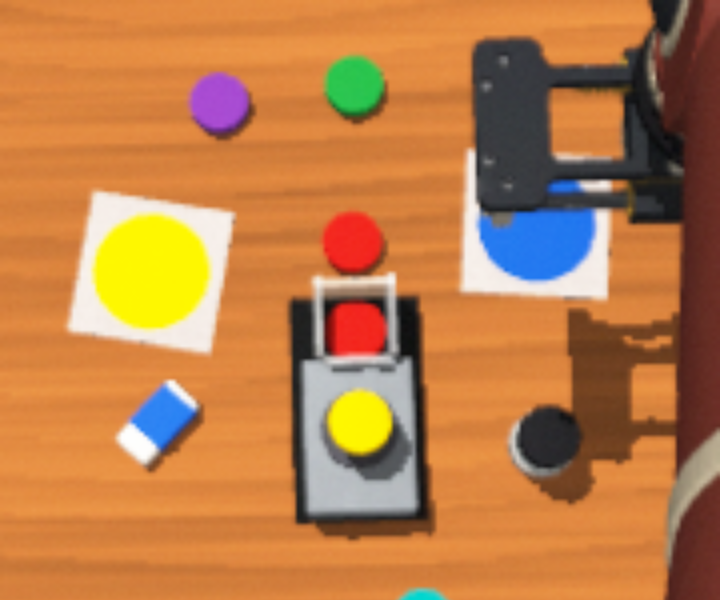

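The picture shows the token out at (338,240), i.e. (0.540, -0.026), alone. The stack has dropped and the plunger is back up. Next I line up on its right side, with tool y along the push direction, and go down.

Request:
step_arm(
  steps=[
    [-0.6, 3.6, 0, 0],
    [-0.6, 3.6, 0, 0],
    [0, 0, 3, -0.113],
    [0, 0, 3, 0],
    [0, 0, 3, 0],
    [0, 0, 3, 0],
    [0, 0, 0, 0],
    [0, 0, 0, 0],
  ],
)

```text
time: 6.2
tcp_pos: [0.5477, -0.0966, 0.0451]
tcp_rot: [-0.057, 0.998, 0.0, -0.0]
wrist_force: [-0.8, -0.9, 0.3]
gripper_width: 0.0009
finger_force: 0.0
```

Request:
step_arm(
  steps=[
    [0, 0, 2, 0],
    [0, 0, 1.5, 0],
    [0, 0, 0.5, 0],
    [0, 0, 0, 0],
    [0, 1, 0, 0],
    [0, 1, 0, 0],
    [0, 1, 0, 0],
    [0, 0, 0, 0],
  ],
)

```text
time: 7.0
tcp_pos: [0.5449, -0.0638, 0.0051]
tcp_rot: [-0.059, 0.998, 0.001, 0.0]
wrist_force: [-1.2, -0.2, -1.7]
gripper_width: 0.0003
finger_force: 0.0
```

Request:
step_arm(
  steps=[
    [0, 0.7, 0, 0],
    [0, 0.7, 0, 0],
    [0, 0.8, 0, 0],
    [0, 0.8, 0, 0],
    [0, 0.8, 0, 0],
    [0, 0.7, 0, 0],
    [0, 0.5, 0, 0],
    [0, 0, 0, 0],
  ],
)

```text
time: 7.8
tcp_pos: [0.5391, -0.0162, 0.0046]
tcp_rot: [-0.057, 0.998, 0.0, -0.0]
wrist_force: [0.1, -0.0, -0.6]
gripper_width: 0.0006
finger_force: 0.0
```

```bash
python3 - <<'E'
from h import *
for n in("top","side"):
    im=get_image(n); x0,y0=(250,180) if n=="top" else (230,220)
    cv2.imwrite(f"pics/{n}3.png",cv2.resize(im["frame"][y0:y0+140,x0:x0+180],(720,560)))
    print(n,*[b for b in blobs(im,(0,120,50),(8,255,255),.010,30) if b[1][4]<400],sep="\n ")
E
```

```text
top
 (array([161.6,  90.6]), [152, 80, 22, 23, 107], array([0.898 , 0.3699, 0.01  ]))
 (array([297.3, 474.8]), [290, 468, 13, 12, 88], array([0.0673, 0.0643, 0.01  ]))
side
 (array([293. ,  12.5]), [289, 6, 9, 12, 37], array([1.5562, 1.4655, 0.01  ]))
 (array([287.2,  19. ]), [283, 9, 10, 20, 41], array([1.4782, 1.4002, 0.01  ]))
 (array([181.3,  13.8]), [175, 10, 13, 8, 36], array([1.1596, 1.7184, 0.01  ]))
 (array([309.8, 108.1]), [295, 99, 25, 19, 105], array([0.9915, 0.6142, 0.01  ]))
 (array([319.7, 116.9]), [312, 108, 17, 18, 70], array([0.976 , 0.5477, 0.01  ]))
 (array([301., 129.]), [295, 120, 16, 16, 42], array([0.885 , 0.5152, 0.01  ]))
 (array([305.4, 124.2]), [300, 120, 12, 10, 41], array([0.9138, 0.5328, 0.01  ]))
 (array([312.3, 139.3]), [307, 132, 14, 15, 53], array([0.8707, 0.446 , 0.01  ]))
```

View pics/top3.png

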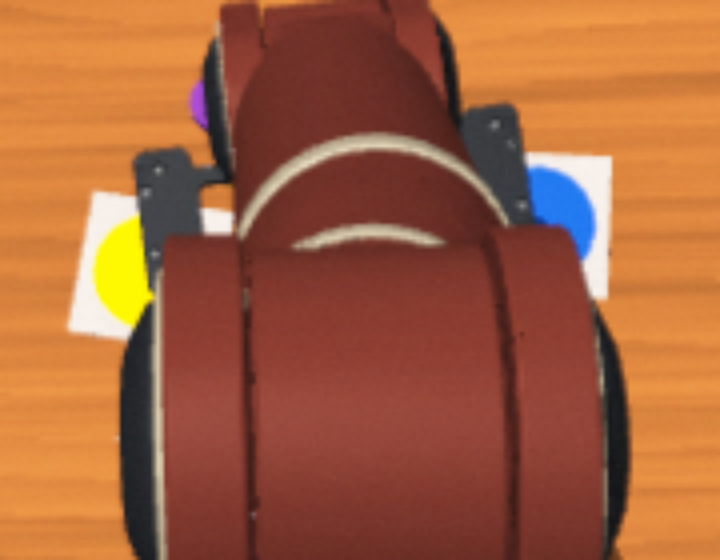

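The arm hides the token in this view, with only the yellow (93–150,270) and blue card edges showing. I'll push on to just short of the target, back off, lift and look again.

Request:
step_arm(
  steps=[
    [0, 0.7, 0, 0],
    [0, 0.8, 0, 0],
    [0, 0.8, 0, 0],
    [0, 0.8, 0, 0],
    [0, 0.8, 0, 0],
    [0, 0.7, 0, 0],
    [0, 0.5, 0, 0],
    [0, 0, 0, 0],
  ],
)

```text
time: 8.7
tcp_pos: [0.5333, 0.0345, 0.0046]
tcp_rot: [-0.057, 0.998, 0.0, -0.0]
wrist_force: [-0.3, 0.2, -0.8]
gripper_width: 0.0006
finger_force: 0.0
```

Request:
step_arm(
  steps=[
    [0, -1, 0, 0],
    [0, -1, 0, 0],
    [0, -3, -3, 0],
    [0, -4, -3, 0],
    [0, -4, -3, 0],
    [0, -4, 0, 0],
    [0, -3, 0, 0],
    [0, 0, 0, 0],
  ],
)

```text
time: 9.5
tcp_pos: [0.5548, -0.1748, 0.0949]
tcp_rot: [-0.051, 0.999, -0.003, 0.0]
wrist_force: [-0.8, -0.1, -1.2]
gripper_width: 0.0009
finger_force: 0.0
```

```bash
cat > look.py <<'E'
from h import *
import sys
for n in("top","side"):
    im=get_image(n); x0,y0=(250,180) if n=="top" else (230,220)
    cv2.imwrite(f"pics/{n}{sys.argv[1]}.png",cv2.resize(im["frame"][y0:y0+140,x0:x0+180],(720,560)))
    print(n,*[b for b in blobs(im,(0,120,50),(8,255,255),.010,30) if 100<b[1][4]<400 and b[2][0]<.8],*[b for b in blobs(im,(20,110,90),(35,255,255),.001,60)],sep="\n ")
E
python3 look.py 4
```

```text
top
 (array([297.4, 245.5]), [291, 239, 14, 14, 165], array([0.5301, 0.0604, 0.01  ]))
 (array([338.4, 261.8]), [331, 255, 16, 14, 195], array([ 0.493, -0.027,  0.01 ]))
 (array([162.2,  77. ]), [149, 58, 29, 43, 157], array([0.9364, 0.373 , 0.001 ]))
 (array([351.6, 158. ]), [297, 155, 107, 7, 489], array([ 0.7272, -0.0616,  0.001 ]))
 (array([284.7, 247.9]), [273, 233, 29, 29, 506], array([0.527 , 0.0886, 0.001 ]))
 (array([173.9, 285.4]), [164, 276, 22, 22, 227], array([0.4499, 0.3284, 0.001 ]))
 (array([339.5, 285.3]), [332, 277, 16, 17, 214], array([ 0.4437, -0.0282,  0.001 ]))
side
 (array([296.2, 256.4]), [290, 252, 14, 11, 123], array([0.5282, 0.0554, 0.01  ]))
 (array([344.1, 111.7]), [343, 92, 4, 40, 102], array([1.0687e+00, 5.4960e-01, 1.0000e-03]))
 (array([192.3, 211. ]), [183, 202, 20, 17, 203], array([0.4534, 0.3365, 0.001 ]))
 (array([392.5, 225.6]), [375, 215, 40, 22, 115], array([0.7637, 0.0292, 0.001 ]))
 (array([283.7, 258.4]), [273, 245, 31, 30, 486], array([0.5119, 0.0749, 0.001 ]))
```

View pics/top4.png

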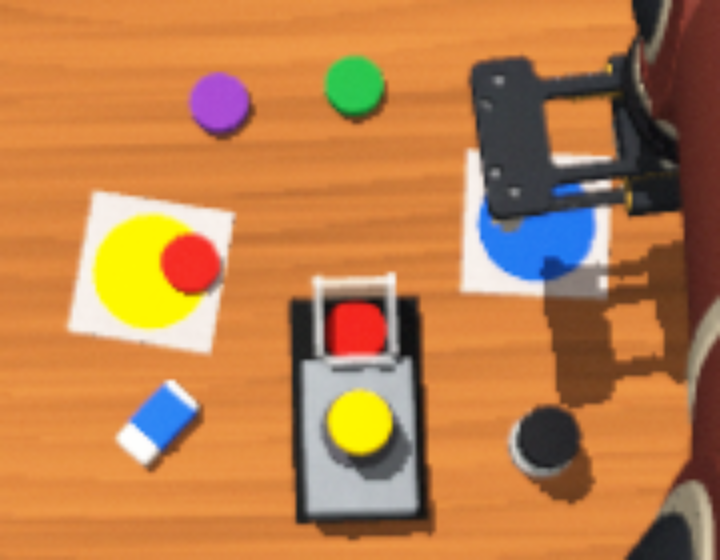

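The token is now at (0.530, 0.060), pixel (297,245), exactly on line. It has 2.3 cm still to go, so I go back behind it for a second push.

Request:
step_arm(
  steps=[
    [0, 3, 0, 0],
    [0, 4, 0, 0],
    [0, 4, 0, 0],
    [0, 4, 0, 0],
    [0, 2.3, 0, 0],
    [0, 0, 3, 0],
    [0, 0, 3, 0],
    [0, 0, 0, 0],
  ],
)

```text
time: 10.4
tcp_pos: [0.5328, 0.0084, 0.0316]
tcp_rot: [-0.058, 0.998, 0.001, -0.004]
wrist_force: [-0.8, -0.0, 0.9]
gripper_width: 0.0002
finger_force: 0.0
```

Request:
step_arm(
  steps=[
    [-0.2, 0, 1.5, 0],
    [0, 0, 1.1, 0],
    [0, 0, 0, 0],
    [0, 0.9, 0, 0],
    [0, 0.9, 0, 0],
    [0, 0.8, 0, 0],
    [0, 0.7, 0, 0],
    [0, 0, 0, 0],
  ],
)

```text
time: 11.2
tcp_pos: [0.5347, 0.0415, 0.009]
tcp_rot: [-0.058, 0.998, 0.001, 0.0]
wrist_force: [-0.4, 0.2, -0.1]
gripper_width: 0.0005
finger_force: 0.0
```

Request:
step_arm(
  steps=[
    [0, 0.5, 0, 0],
    [0, 0.5, 0, 0],
    [0, 0.4, 0, 0],
    [0, 0.2, 0, 0],
    [0, 0, 0, 0],
  ],
)

```text
time: 11.7
tcp_pos: [0.5329, 0.0558, 0.0086]
tcp_rot: [-0.057, 0.998, 0.0, -0.0]
wrist_force: [0.7, -0.1, -0.2]
gripper_width: 0.0002
finger_force: 0.0
```

Request:
step_arm(
  steps=[
    [0, -1, 0, 0],
    [0, -1, 0, 0],
    [0, -3, -3, 0],
    [0, -4, -3, 0],
    [0, -4, -3, 0],
    [0, -4, 0, 0],
    [0, -3, 0, 0],
    [0, 0, 0, 0],
  ],
)

```text
time: 12.5
tcp_pos: [0.5545, -0.1523, 0.0988]
tcp_rot: [-0.051, 0.999, -0.003, 0.0]
wrist_force: [0.3, 0.4, 0.4]
gripper_width: 0.0006
finger_force: 0.0
```

```bash
python3 look.py 5
```

```text
top
 (array([289.5, 246.5]), [283, 240, 14, 14, 159], array([0.5283, 0.0773, 0.01  ]))
 (array([338.4, 261.8]), [331, 255, 16, 14, 196], array([ 0.4929, -0.0269,  0.01  ]))
 (array([162.1,  76.8]), [149, 58, 29, 43, 158], array([0.9369, 0.3733, 0.001 ]))
 (array([346.8, 158.1]), [297, 155, 98, 7, 516], array([ 0.7273, -0.0509,  0.001 ]))
 (array([286.5, 247.7]), [273, 233, 30, 29, 480], array([0.5274, 0.0847, 0.001 ]))
 (array([174. , 285.4]), [164, 276, 21, 22, 239], array([0.4498, 0.3283, 0.001 ]))
 (array([339.5, 285.3]), [332, 277, 16, 17, 214], array([ 0.4437, -0.0282,  0.001 ]))
side
 (array([290.4, 252.6]), [284, 248, 14, 10, 116], array([0.5266, 0.0723, 0.01  ]))
 (array([344.1, 111.7]), [343, 92, 4, 40, 101], array([1.069e+00, 5.497e-01, 1.000e-03]))
 (array([192.3, 211.3]), [183, 202, 20, 18, 212], array([0.4527, 0.3356, 0.001 ]))
 (array([381.8, 217. ]), [365, 208, 39, 20, 115], array([0.7687, 0.0675, 0.001 ]))
 (array([285.2, 259.6]), [273, 245, 32, 30, 477], array([0.512 , 0.0699, 0.001 ]))
```

View pics/top5.png

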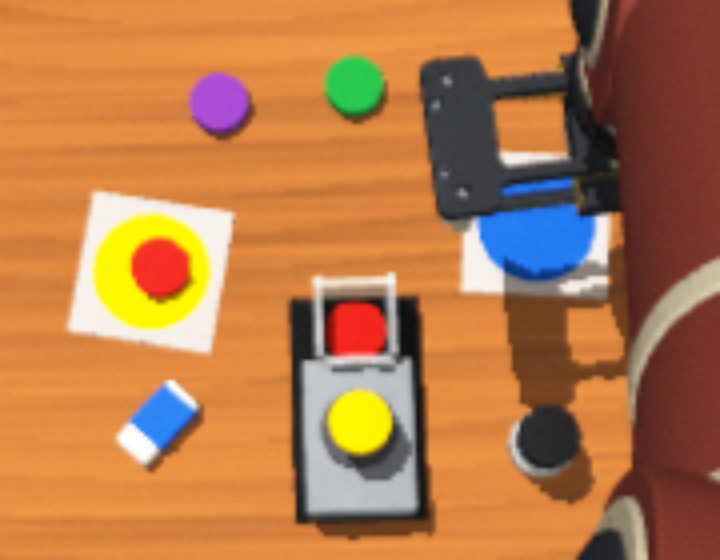

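The token is wholly on the yellow circle, at (289,246) and about 5 mm off centre against 16 mm allowed. The cards, eraser, ink jar and look-alikes are where they were, and the arm is clear.

```bash
python3 -c "
from bench import *
print(finish_job())"
```

```text
the job is handed in; nothing more can be done
None
```

I pressed the plunger fully once and let it up, then pushed the single red token wholly onto the yellow circle, about 5 mm off centre; nothing else visible in the final close-up had moved, and the job was handed in after about 12.6 s.

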